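# Close up the file chest

## Robot

A 6-joint arm with a two-finger parallel gripper is mounted at the origin on the work surface. World frame = base frame: x ahead of the robot, y to its left, z up, the work surface at z = 0. Lengths are in mm, angles in rad, forces in N, time in s.
With the tool pointing down it reaches from about 325 to 900 mm from the base axis. Payload 3.5 kg.
Tool frame: the origin (TCP) lies midway between the tips of the shut fingers; the grasp point (between the pads) lies 19 mm behind it; z points along the fingers, x is the direction in which the jaws open and shut, and the axes are right-handed (so a half turn about z gives the same grasp; the last joint's range is limited). The gripper opens to 85 mm and grips with 20 to 120 N. Pads are 22 mm wide; open, the fingers measure 114 mm over their backs; the gripper's body (76 mm by 85 mm) begins 54 mm behind the grasp point. The pads swing forward as they close: fully open they stand 13 mm farther back than shut.
Start: joints at [1.225, 0.276, -0.026, 1.268, 0, 1.467], TCP at [150.27, 606.664, 231.313] pointing down, gripper open.
Joint ranges: [-3.12, 3.12], [-0.85, 1.88], [-1.08, 1.24], [-1.95, 2.15], [-1.57, 1.53], [-3.14, 3.14]. Speed limits (rad/s): [2.57, 2.57, 3.14, 3.14, 3.14, 3.14].

## Interface

Orientations are given as a 3x3 rotation matrix whose columns are the frame's x, y, z axes.
In Python, from bench import r gives the robot as it stands. Calls block until the motion is done:
- r.movep(position, orientation): joint-space move of the TCP to a pose.
- r.servo_line(position, rotation=None, speed=150, force_limit=None): straight line of the TCP; rotation=None keeps the orientation; speed is the mean speed in mm/s. With force_limit (N) it stops when the force on the tool has changed by that much, and returns True; else False.
- r.move_joints(angles): joint-space move.
- r.move_gripper(opening, strength=None): opening from 0.0 (shut) to 1.0 (fully open); strength is the grip in N (None keeps the last); returns when the fingers have stopped.
- r.dwell(seconds).
- r.inverse_kinematics(position, orientation): joint angles nearest the present ones, or None.
- r.get_state(): the state.
- r.snapshot(name): name is "scene" or "side" or "wrist"; returns (picture, depth): 420x560x3 uint8, red, green, blue; 420x560 float32, mm along the optical axis (not along the pixel's ray), 0 where there is no reading.
- r.camera_params(name): a dict with "fx", "fy", "cx", "cy" (pixels), "cam_to_world" (4x4, takes a point from camera to world coordinates); the wrist camera has in their place "mount" (4x4, takes a point from camera to tool coordinates, whose origin is the TCP and whose axes are the tool frame's). Camera axes: x right, y down, z forward; pixel columns grow to the right and rows downward; lengths in mm; the calibration is good to about 2 mm. The wrist camera is an equidistant fisheye: a pixel r from the principal point sees the ray r / f radians off the axis. A picture is of the moment at which its call begins: read the wrist's pose just before it. camera_params takes no time and is no camera call.
A pose or a line that the arm cannot do raises r.MotionError and nothing moves.
- r.close_job(): hands the job in, once; it reports no verdict.
Trained networks look in the newest picture that a camera, given by its name, has taken for a name from the list of things; names that differ only in an ending like _2 or _b are one class to them, and where a whole thing is asked for, a point or a joint stands for the part that bears it (a point fixed in the world has none). Each returns a list of dicts, best first, with "confidence" (0 to 1); they miss things now and then, are a little off and sometimes report something else, mostly with a low value. They report only what shows in the picture. A call takes as long as a camera call.
- r.spot_in(target, camera): "bbox" ([centre column, centre row, width, height] in pixels, round what is visible of it).
The state is a dict: "time_s": time; "qpos": joint angles; "joint_velocities": joint speeds; "effort": joint torques, N m; "tool_pos": TCP position; "ee_rot": TCP orientation; "contact_force": force on the tool from outside, world axes, zero at the start; "ft_torque": the same for the moment, N m; "finger_gap": opening from 0.0 (shut) to 1.0 (fully open).
Only numpy, scipy, OpenCV 4.12 (cv2) and the standard library are available. Lean on these libraries where they do the work, as an engineer would, in place of code of your own. Each camera call takes 0.05 s, during which the arm holds its last target.

## Task

Close up the little green file chest using only your fingertips: press its raised lid down flat and push its open drawer fully home, with the file still lying inside the drawer. Do not slam either of them, do not pick up or lift anything, and leave the jar, the hand plane and the calipers where they are.

Things in the scene. Friction and masses are not known exactly. Their poses are not given: they have to be found in the camera images.
- chest: fixed low green-painted wooden chest on the bench, 160 (x) x 160 (y) mm, 85 mm high with its 8 mm lid shut; origin at the centre of its underside on the bench, x axis from its front to its back (the drawer slides out to -x), z up
- drawer (a joint): how far the chest's drawer is out, in m: 0 is fully home, 0.12 the stop; it slides level along the chest's x axis with about 1.5 N of friction plus 4 N per m/s and stays where it is left. No handle
- drawer_front (a point): the centre of the outer face of the pale wooden drawer front (152 wide, 44 high, from 11 to 55 mm above the bench), 33 mm above the bench; moves with the drawer. With the drawer home this face stands 94 mm in front of the chest's origin, 14 mm proud of the chest's front
- lid (a joint): angle of the chest's lid in rad: 0 is shut flat, it grows as the front edge rises, 1.5 the stop; a stiff hinge (0.3 N m of friction, lid 0.2 kg) holds it where it is left
- lid_edge (a point): the middle of the lid's free front edge, on its upper (outer) face; moves with the lid. The lid is a green-painted board 164 (hinge to free edge) x 160 x 8 mm, with no handle; shut, its top is 85 mm above the bench
- lid_hinge (a point): the middle of the lid's hinge line, at the chest's back edge, 77 mm above the bench, level with the lid's underside; its axis is the chest's y axis
- file_mid (a point): middle of the loose dark steel file with a short wooden handle (100 x 16 x 9 mm) lying across the drawer, on the drawer's floor 15 mm above the bench
- jar_mid (a point): centre of a loose amber glass jar, 60 mm across, 85 mm high, standing on the bench
- plane_mid (a point): centre, 25 mm above the bench, of a loose steel hand plane, 150 x 45 mm, 50 mm high
- caliper_mid (a point): middle of the beam of loose steel calipers lying on the bench, 150 x 55 mm, 10 mm high

How it is judged:
By the outcome, as a careful person would: the job done as asked, in the order asked, and still so for the second after the job is handed in, with the robot touching nothing.
It also fails if it takes over 45 s, if anything falls off the work surface, if the arm or the gripper's body presses on something with over 40 N, if the wrist force passes 120 N, or if a joint passes its speed limit or range.

## Working session

There is one attempt and no reset: what is moved stays moved. The work goes in short steps, each a Python script; the robot and the scene stay as the last script left them, time stands still between calls to the robot, and variables do not carry over. Pictures are saved under pics/ and viewed, and the job is handed in when it is done.

```bash
mkdir -p pics; ls
python3 - <<'E'
from bench import r
import cv2, numpy as np
for n in ("scene","side","wrist"):
    p,d=r.snapshot(n); cv2.imwrite(f"pics/{n}0.png",p[:,:,::-1]); np.save(f"pics/{n}0.npy",d)
    c=r.camera_params(n); print(n,{k:(np.round(v,3).tolist()) for k,v in c.items()})
    if n!="wrist":
        for t in ("chest","drawer_front","lid","file_mid","jar_mid","plane_mid","caliper_mid"):
            print(t,[(np.round(x["bbox"],0).tolist(),round(x["confidence"],2)) for x in r.spot_in(t,n)[:2]])
print(r.get_state())
E
```

```text
pics
scene {'fx': 382.657, 'fy': 382.657, 'cx': 282.057, 'cy': 204.196, 'cam_to_world': [[0.794, 0.478, -0.377, 895.399], [0.608, -0.617, 0.499, -364.581], [0.006, -0.625, -0.78, 734.562], [0.0, 0.0, 0.0, 1.0]]}
chest []
drawer_front [([263.0, 193.0, 41.0, 60.0], 0.85), ([283.0, 142.0, 25.0, 37.0], 0.36)]
lid [([324.0, 179.0, 71.0, 103.0], 0.88)]
file_mid [([269.0, 197.0, 14.0, 30.0], 0.7)]
jar_mid [([282.0, 142.0, 27.0, 42.0], 0.96), ([263.0, 194.0, 43.0, 61.0], 0.69)]
plane_mid [([216.0, 251.0, 69.0, 44.0], 0.74), ([281.0, 144.0, 26.0, 35.0], 0.18)]
caliper_mid []
side {'fx': 467.882, 'fy': 467.882, 'cx': 277.412, 'cy': 217.032, 'cam_to_world': [[-0.959, -0.145, 0.244, 339.873], [-0.283, 0.557, -0.781, 788.682], [-0.022, -0.818, -0.575, 606.739], [0.0, 0.0, 0.0, 1.0]]}
chest [([259.0, 222.0, 130.0, 129.0], 0.71)]
drawer_front [([305.0, 247.0, 39.0, 59.0], 0.74)]
lid [([231.0, 205.0, 68.0, 103.0], 0.67)]
file_mid [([302.0, 247.0, 12.0, 28.0], 0.54)]
jar_mid [([329.0, 307.0, 40.0, 60.0], 0.69), ([228.0, 207.0, 69.0, 100.0], 0.21)]
plane_mid [([322.0, 200.0, 64.0, 29.0], 0.57)]
calipe
[... 292 characters left out ...]
00,
        1.48005923e-05,  1.46737559e+00]), 'joint_velocities': array([-0.00097697,  0.0006726 ,  0.00145027,  0.0004574 , -0.00054829,
        0.00050071]), 'effort': array([-1.00856298e-03, -4.45461702e+01,  2.95557439e+01,  5.69791082e-04,
       -2.05093820e-04, -2.44471579e-06]), 'tool_pos': array([150.25034874, 606.67301079, 231.32954839]), 'ee_rot': array([[ 2.40370687e-01,  9.70681169e-01, -1.45021975e-05],
       [ 9.70681170e-01, -2.40370687e-01,  3.41492407e-06],
       [-1.71100695e-07, -1.48978577e-05, -1.00000000e+00]]), 'contact_force': array([0.3991774 , 0.25727406, 0.58392914]), 'ft_torque': array([-0.01250133,  0.00510073,  0.04690132]), 'finger_gap': 1.0006191417273562}
```

View pics/scene0.png

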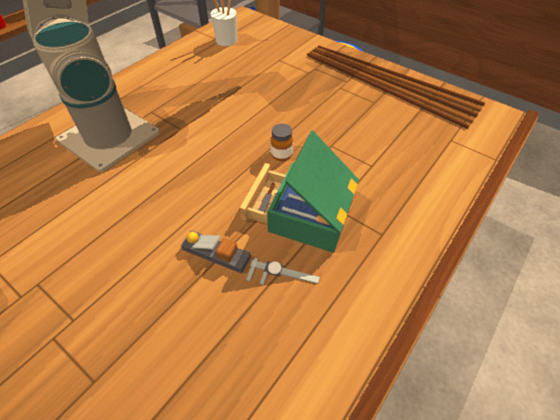

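View pics/side0.png

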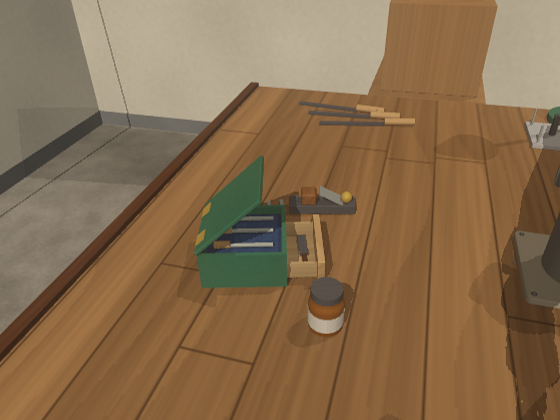

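```bash
cat > h.py <<'E'
import numpy as np, cv2
from bench import r
def cloud(n,d):
    c=r.camera_params(n); v,u=np.mgrid[0:420,0:560]
    P=np.stack([(u-c["cx"])/c["fx"]*d,(v-c["cy"])/c["fy"]*d,d,np.ones_like(d)],-1)@np.array(c["cam_to_world"]).T
    P=P[...,:3]; P[d==0]=np.nan; return P
E
python3 - <<'E'
from h import *
for n in ("scene","side"):
    img=cv2.imread(f"pics/{n}0.png"); d=np.load(f"pics/{n}0.npy"); P=cloud(n,d)
    crop=img[90:330,150:430]; cv2.imwrite(f"pics/{n}0z.png",cv2.resize(crop,None,fx=2.5,fy=2.5,interpolation=cv2.INTER_CUBIC))
    # topdown map
    m=np.isfinite(P[...,0]); 
    Z=P[...,2]; ok=m&(Z>6)&(Z<300)
    print(n, np.percentile(Z[m],[5,25,50]), [np.percentile(P[...,i][ok],[1,50,99]).round() for i in range(3)])
E
```

```text
scene [-7.51295380e+02 -2.02676497e+02  2.70432857e-01] [array([-612.,  507.,  943.]), array([-162.,   62.,  787.]), array([  7.,  46., 295.])]
side [-751.56792536  -58.63677601   -0.95584082] [array([-214.,  545., 2490.]), array([-1892.,  -104.,   400.]), array([  7.,  55., 248.])]
```

The scene view shows the chest near pixel (310,190) with its lid raised about 45° and the drawer out towards the robot, with the file in it at (269,197). The jar is at (282,142), the plane at (216,251), and the calipers at (285,272). Next I'll measure these.

Run:
```python
from h import *
def plane(p):
    c=p.mean(0)
    for _ in range(4):
        c=p.mean(0);n=np.linalg.svd(p-c,full_matrices=False)[2][2]; e=abs((p-c)@n); p=p[e<max(2.5*np.median(e),1)]
    return c,n,np.median(e),len(p)
C={}
for n in ("scene","side"):
    img=cv2.imread(f"pics/{n}0.png"); d=np.load(f"pics/{n}0.npy"); P=cloud(n,d); C[n]=(img,P)
    hsv=cv2.cvtColor(img,cv2.COLOR_BGR2HSV)
    g=(hsv[...,0]>55)&(hsv[...,0]<95)&(hsv[...,1]>100)&np.isfinite(P[...,0])
    g[:, :180]=0
    Q=P[g]; Q=Q[(Q[:,2]>0)&(Q[:,2]<260)&(Q[:,0]>300)]
    print(n,len(Q),np.percentile(Q,[1,99],axis=0).round())
    if n=="scene":
        # lid plane: RANSAC among high points
        p=Q[Q[:,2]>95]; c,nn,e,k=plane(p); nn*=np.sign(nn[2]); print("lid plane",c.round(1),nn.round(3),e,k,"angle",np.arccos(nn[2]))
        lid=Q[abs((Q-c)@nn)<3]; print("lid ext",lid.min(0).round(),lid.max(0).round())
        t=lid[lid[:,2]>lid[:,2].max()-4]; print("edge pts",t.round(0)[::4].tolist())
    low=Q[(Q[:,2]<72)]
    print("low",np.percentile(low,[1,50,99],axis=0).round().tolist())
    # wood drawer top rim: height 55
    bb={"scene":(240,160,290,225),"side":(285,210,330,280)}[n]
    S=P[bb[1]:bb[3],bb[0]:bb[2]].reshape(-1,3); S=S[np.isfinite(S[:,0])&(abs(S[:,2]-55)<4)]
    print("rim",np.percentile(S,[2,50,98],axis=0).round().tolist(),len(S))
    jb={"scene":(265,120,300,165),"side":(305,275,350,335)}[n]
    S=P[jb[1]:jb[3],jb[0]:jb[2]].reshape(-1,3); S=S[np.isfinite(S[:,0])&(S[:,2]>80)&(S[:,2]<92)]
    print("jar top",S.mean(0).round(),len(S),np.ptp(S,0).round())
    pb={"scene":(175,225,255,275),"side":(270,180,360,218)}[n]
    S=P[pb[1]:pb[3],pb[0]:pb[2]].reshape(-1,3); S=S[np.isfinite(S[:,0])&(S[:,2]>10)&(S[:,2]<60)&(S[:,1]<150)]
    print("plane",np.percentile(S,[2,50,98],axis=0).round().tolist())
# topdown composite z map 2mm
x0,x1,y0,y1=350,850,-200,300
for n in C:
    img,P=C[n]; T=np.zeros((500,500,3),np.uint8)
    m=np.isfinite(P[...,0]); q=P[m]; col=img[m]
    o=np.argsort(q[:,2]); q=q[o];col=col[o]
    for p,c in zip(q,col):
        i=int(x1-p[0]); j=int(y1-p[1])
        if 0<=i<500 and 0<=j<500 and p[2]<300: cv2.circle(T,(j,i),1,c.tolist(),-1)
    for k in range(0,500,50): cv2.putText(T,str(x1-k),(0,k+4),0,.3,(255,255,255)); cv2.putText(T,str(y1-k),(k,10),0,.3,(255,255,255))
    cv2.imwrite(f"pics/top_{n}.png",T)
a=cv2.imread("pics/top_scene.png");b=cv2.imread("pics/top_side.png");cv2.imwrite("pics/top.png",cv2.resize(np.hstack([a,b]),(800,400)))
```

```text
scene 5223 [[545.  22.   9.]
 [714. 200. 193.]]
lid plane [634.  115.4 148.3] [0.646 0.191 0.739] 0.48545046359134103 2766 angle 0.7393488945569195
lid ext [562.  32.  85.] [720. 212. 196.]
edge pts [[563.0, 180.0, 194.0], [565.0, 176.0, 192.0], [567.0, 166.0, 194.0], [570.0, 162.0, 193.0], [570.0, 154.0, 194.0], [570.0, 147.0, 193.0], [574.0, 141.0, 194.0], [578.0, 135.0, 195.0], [579.0, 128.0, 195.0], [580.0, 122.0, 194.0], [583.0, 119.0, 193.0], [584.0, 107.0, 194.0], [587.0, 102.0, 194.0], [587.0, 96.0, 193.0], [591.0, 90.0, 194.0], [592.0, 89.0, 193.0], [593.0, 80.0, 193.0], [595.0, 74.0, 193.0], [597.0, 68.0, 194.0], [600.0, 64.0, 193.0], [600.0, 58.0, 193.0], [602.0, 55.0, 193.0], [603.0, 48.0, 194.0], [603.0, 40.0, 193.0], [607.0, 36.0, 193.0]]
low [[553.0, 20.0, 7.0], [641.0, 44.0, 42.0], [715.0, 84.0, 72.0]]
rim [[459.0, 7.0, 51.0], [488.0, 62.0, 55.0], [604.0, 146.0, 59.0]] 369
jar top [434. 242.  85.] 243 [52. 55.  8.]
plane [[449.0, -131.0, 12.0], [526.0, -102.0, 26.0], [585.0, -65.0, 52.0]]Traceback (most recent call last):
  File "<stdin>", line 14, in <module>
    return _quantile_unchecked(
        a, q, axis, out, overwrite_input, method, keepdims, weights)
    return _ureduce(a,
                    func=_quantile_ureduce_func,
    ...<5 lines>...
                    overwrite_input=overwrite_input,
                    method=method)
    r = func(a, **kwargs)
    result = _quantile(arr,
                       quantiles=q,
    ...<2 lines>...
                       out=out,
                       weights=wgt)
    slices_having_nans = np.isnan(arr[-1, ...])
                                  ~~~^^^^^^^^^
IndexError: index -1 is out of bounds for axis 0 with size 0
```

View pics/scene0z.png

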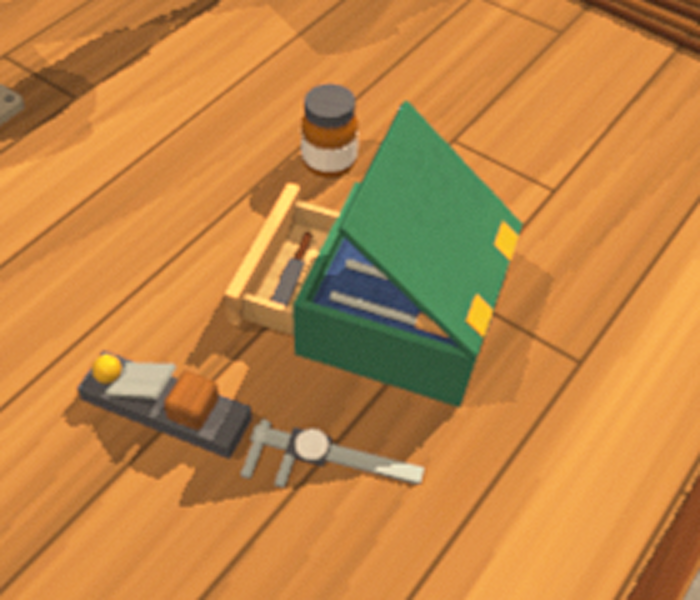

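View pics/side0z.png

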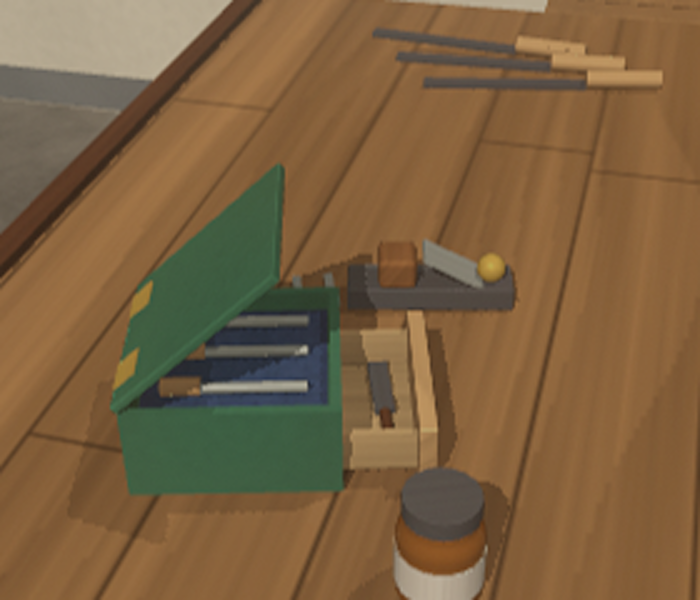

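```bash
cat >> h.py <<'E'
YAW=0.29
def fr(o,yaw=YAW):
    ex=np.array([np.cos(yaw),np.sin(yaw),0]);ey=np.array([-ex[1],ex[0],0]);return np.array(o,float),ex,ey
E
python3 - <<'E'
from h import *
for n in ("scene","side"):
    img=cv2.imread(f"pics/{n}0.png"); d=np.load(f"pics/{n}0.npy"); P=cloud(n,d)
    hsv=cv2.cvtColor(img,cv2.COLOR_BGR2HSV)
    g=(hsv[...,0]>55)&(hsv[...,0]<95)&(hsv[...,1]>70)&np.isfinite(P[...,0])
    Q=P[g]; Q=Q[(Q[:,2]>-5)&(Q[:,2]<230)&(Q[:,0]>450)&(Q[:,0]<800)&(Q[:,1]>-50)&(Q[:,1]<300)]
    p=Q[Q[:,2]>95]
    for _ in range(6):
        c=p.mean(0); nn=np.linalg.svd(p-c,full_matrices=False)[2][2]; e=abs((p-c)@nn); p=p[e<max(2*np.median(e),1)]
    nn*=np.sign(nn[2]); yaw=np.arctan2(nn[1],nn[0])
    print(n,len(Q),"theta",np.arccos(nn[2]),"yaw",yaw,len(p))
    for yw in (yaw,0.29):
        ex=np.array([np.cos(yw),np.sin(yw),0]);ey=np.array([-ex[1],ex[0],0])
        L=Q[abs((Q-c)@nn)<2.5]; e=L[L[:,2]>185]
        print(" lid edge u,v range",np.percentile(L@ex,[.5,99.5]).round(1),np.percentile(L@ey,[.5,99.5]).round(1),"zmax",L[:,2].max(), "edge v",np.percentile(e@ey,[1,99]).round(1))
        R=P.reshape(-1,3); R=R[np.isfinite(R[:,0])]
        u=R@ex; v=R@ey
        k=(u>440)&(u<560)&(v>-150)&(v<60)&(abs(R[:,2]-55)<3)
        h=np.histogram(u[k],np.arange(440,562,4)); print(" rim u hist",list(zip(h[1].astype(int).tolist(),h[0].tolist())))
        f=k&(u<h[1][np.argmax(h[0])]+8); print(" rim v",np.percentile(v[f],[1,99]).round(1), np.percentile(u[f],[5,50,95]).round(1))
        w=g.reshape(-1)[np.isfinite(P[...,0]).reshape(-1)]&(R[:,2]>5)&(R[:,2]<70)&(abs(u-600)<200)&(abs(v)<150)
        print(" body u",np.percentile(u[w],[1,99]).round(1),"v",np.percentile(v[w],[1,50,99]).round(1))
E
```

```text
scene 5403 theta 0.7391482875707176 yaw 0.2875159232913307 2451
 lid edge u,v range [589.8 708. ] [-141.9   13.3] zmax 196.15094945458748 edge v [-140.5   12.4]
 rim u hist [(440, 0), (444, 0), (448, 0), (452, 0), (456, 0), (460, 0), (464, 0), (468, 0), (472, 0), (476, 49), (480, 79), (484, 80), (488, 83), (492, 0), (496, 0), (500, 0), (504, 0), (508, 0), (512, 0), (516, 0), (520, 0), (524, 0), (528, 0), (532, 0), (536, 0), (540, 0), (544, 0), (548, 2), (552, 5), (556, 2)]
 rim v [-136.8   10.7] [478.1 484.9 490.8]
 body u [548.8 705. ] v [-143.  -141.   -56.8]
 lid edge u,v range [589.7 707.9] [-143.5   11.7] zmax 196.15094945458748 edge v [-141.9   10.9]
 rim u hist [(440, 0), (444, 0), (448, 0), (452, 0), (456, 0), (460, 0), (464, 0), (468, 0), (472, 0), (476, 52), (480, 77), (484, 84), (488, 78), (492, 0), (496, 0), (500, 0), (504, 0), (508, 0), (512, 0), (516, 0), (520, 0), (524, 0), (528, 0), (532, 0), (536, 0), (540, 0), (544, 0), (548, 2), (552, 5), (556, 3)]
 rim v [-138.     9.5] [478.  484.7 490.7]
 body u [548.4 704.6] v [-144.5 -142.6  -58.1]
side 5999 theta 0.7400233154
[... 348 characters left out ...]
, (520, 0), (524, 0), (528, 0), (532, 0), (536, 0), (540, 0), (544, 2), (548, 8), (552, 27), (556, 13)]
 rim v [-131.7   16. ] [476.6 482.8 488.9]
 body u [546.9 703. ] v [-133.3   19.1   21.6]
 lid edge u,v range [588.2 707.8] [-135.5   20.3] zmax 193.5281055172723 edge v [-135.2   19.8]
 rim u hist [(440, 0), (444, 0), (448, 0), (452, 0), (456, 0), (460, 0), (464, 0), (468, 0), (472, 8), (476, 94), (480, 100), (484, 103), (488, 43), (492, 0), (496, 0), (500, 0), (504, 0), (508, 0), (512, 0), (516, 0), (520, 0), (524, 0), (528, 0), (532, 0), (536, 0), (540, 0), (544, 2), (548, 8), (552, 27), (556, 13)]
 rim v [-131.6   16.1] [476.6 482.9 488.9]
 body u [546.9 703. ] v [-133.1   19.3   21.8]
```

```bash
cat >> h.py <<'E'
YAW=0.289
EX=np.array([np.cos(YAW),np.sin(YAW),0]);EY=np.array([-EX[1],EX[0],0])
R0=np.column_stack([EY,EX,[0,0,-1]])
def W(u,v,z): return u*EX+v*EY+np.array([0,0,z])
def st(t=""):
    s=r.get_state(); p=s["tool_pos"]; print(t,"t",round(s["time_s"],2),"uvz",np.round([p@EX,p@EY,p[2]],1),"F",s["contact_force"].round(1),"gap",round(s["finger_gap"],3))
def shot(n,name):
    p,d=r.snapshot(n); cv2.imwrite(f"pics/{name}.png",p[:,:,::-1]); np.save(f"pics/{name}.npy",d)
E
python3 - <<'E'
from h import *
r.move_gripper(0.0); st()
r.movep(W(614,-62,255),R0); st("above")
r.servo_line(W(611,-62,203),speed=80); st("near")
print(r.servo_line(W(600,-62,166),speed=25)); st("a")
shot("side","side1")
E
```

```text
t 1.62 uvz [316.9 538.7 231.3] F [-0.3  0.7 -0.1] gap 0.002
above t 4.0 uvz [614.  -61.2 255. ] F [-0.1  0.8  0.4] gap 0.0
near t 4.8 uvz [611.3 -62.1 203.3] F [-0.4 -0.3  0.5] gap 0.0
False
a t 6.49 uvz [600.  -62.  165.9] F [-0.7 -0.3  0.7] gap 0.002
```

View pics/side1.png

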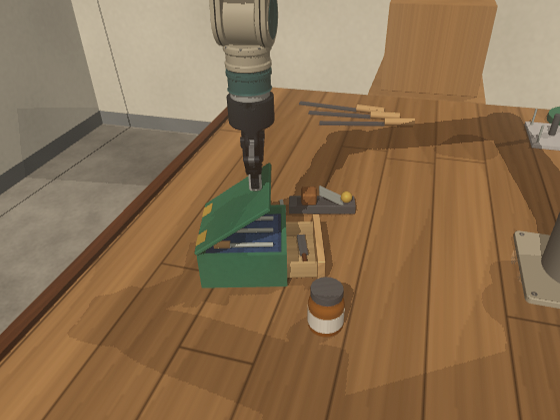

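The fingertips rest on the lid near its free edge at pixel (258,185), and the lid has already started to come down. I'll carry on.

Run:
```python
from h import *
print(r.servo_line(W(577,-62,100),speed=28,force_limit=12)); st("b")
print(r.servo_line(W(572,-62,83.5),speed=10,force_limit=8)); st("c")
shot("side","side2")
```

```text
False
b t 9.19 uvz [577.  -62.  100.1] F [ 1.5 -0.2  0.6] gap -0.001
True
c t 10.76 uvz [572.4 -62.   85. ] F [-0.2  1.1  3.9] gap 0.001
```

View pics/side2.png

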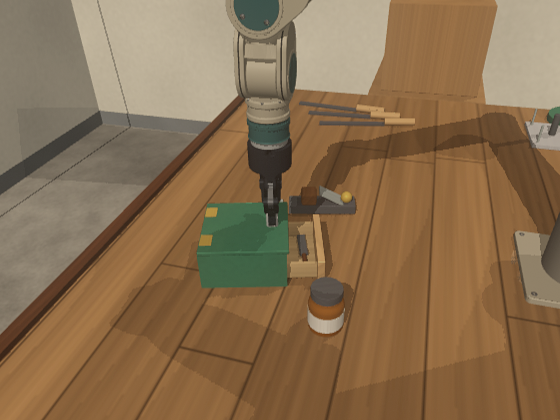

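The lid now lies flat: contact came at z = 85.0 mm, which matches the given shut height. Now the drawer.

Run:
```python
from h import *
r.servo_line(W(572.4,-62,83.5),speed=10,force_limit=10); st("press")
r.servo_line(W(572.4,-62,120),speed=50)
r.servo_line(W(445,-62,120),speed=120); st()
shot("side","side3"); shot("scene","scene3")
r.servo_line(W(445,-62,29),speed=60); st("down")
print(r.servo_line(W(475,-62,29),speed=25,force_limit=6)); st("touch?")
```

```text
press t 11.02 uvz [572.4 -62.   85. ] F [ 0.3 -0.3  3.6] gap 0.001
 t 13.08 uvz [446.  -62.2 120.3] F [ 0.6 -0.   0.2] gap 0.005
down t 14.85 uvz [445.4 -62.1  29.4] F [-0.3 -0.5 -1.1] gap 0.0
False
touch? t 16.2 uvz [474.9 -62.   28.9] F [-0.8 -0.6 -0.3] gap -0.0
```

Run:
```python
from h import *
for n in("scene3","side3"):
    d=np.load(f"pics/{n}.npy"); P=cloud(n[:-1],d).reshape(-1,3); P=P[np.isfinite(P[:,0])]; u=P@EX; v=P@EY
    k=(u>550)&(u<700)&(abs(v+62)<70)&(P[:,2]<110)&(P[:,2]>60); c=np.polyfit(u[k],P[k,2],1); print(n,"lid slope",c, "z",np.percentile(P[k,2],[5,50,95]))
    k=(u>440)&(u<535)&(v>-145)&(v<20)&(abs(P[:,2]-55)<3); print("rim u",np.percentile(u[k],[3,50,97]),"v",np.percentile(v[k],[1,99]))
```

```text
scene3 lid slope [1.92232027e-03 8.44448545e+01] z [83.7487777  85.66265665 87.5298085 ]
rim u [477.79044773 484.96720214 491.04211908] v [-136.89008891    9.91572513]
side3 lid slope [1.25657153e-03 8.34412727e+01] z [82.67836852 84.21670377 85.81823114]
rim u [476.17432405 482.6688819  489.11269973] v [-131.74529063   16.43118352]
```

View pics/scene3.png

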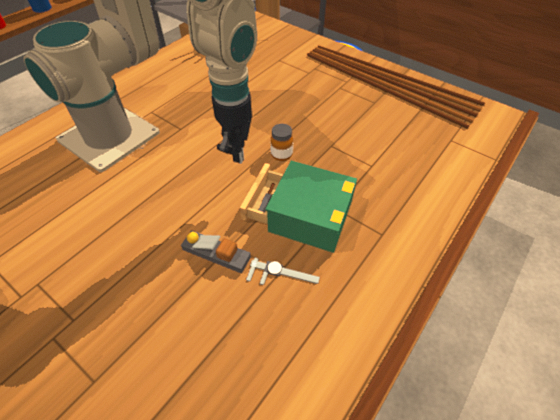

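The lid is flat (slope about 0.002, top at 85 mm) and nothing else has moved. Next I push the drawer home, slowly at the end.

Run:
```python
from h import *
print(r.servo_line(W(512,-62,29),speed=25,force_limit=10)); st("mid")
print(r.servo_line(W(540,-62,29),speed=9,force_limit=9)); st("end")
r.servo_line(W(540,-62,29),speed=9,force_limit=11); st("end2")
shot("side","side4")
```

```text
False
mid t 17.83 uvz [512. -62.  29.] F [-0.5  0.3 -0.5] gap -0.002
True
end t 19.34 uvz [520.7 -61.8  28.3] F [ 0.1 -0.2 -0.5] gap 0.002
end2 t 20.3 uvz [520.4 -61.3  27.1] F [-0.6 -0.5  0.1] gap -0.0
```

View pics/side4.png

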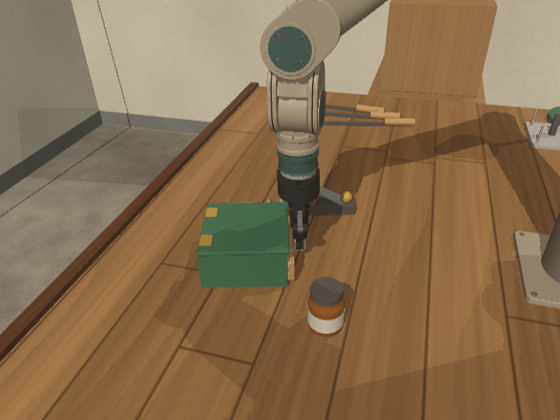

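Run:
```python
from h import *
r.servo_line(W(450,-62,29),speed=70); st("back")
r.servo_line(W(420,-62,150),speed=120); st()
for n in ("scene","side"):
    shot(n,n+"5")
    P=cloud(n,np.load(f"pics/{n}5.npy")).reshape(-1,3); P=P[np.isfinite(P[:,0])]; u=P@EX; v=P@EY
    k=(u>550)&(u<700)&(abs(v+62)<70)&(P[:,2]<110)&(P[:,2]>60); c=np.polyfit(u[k],P[k,2],1); print(n,"lid slope",c)
    k=(u>500)&(u<560)&(v>-145)&(v<20)&(abs(P[:,2]-55)<4); print("rim u",np.percentile(u[k],[3,50,97]),"v",np.percentile(v[k],[1,99]),k.sum())
    k=(u>480)&(abs(v+62)<70)&(P[:,2]<110)&(P[:,2]>78);print("lid u",np.percentile(u[k],[.5,99.5]))
s=cv2.imread("pics/scene5.png")[100:300,170:370]; t=cv2.imread("pics/side5.png")[150:350,170:370]
cv2.imwrite("pics/c5.png",cv2.resize(np.hstack([s,t]),(800,400),interpolation=cv2.INTER_CUBIC))
```

```text
back t 21.49 uvz [450.7 -62.2  29.2] F [ 0.6 -0.   0.3] gap -0.0
 t 22.68 uvz [419.5 -61.8 149.3] F [ 0.2 -0.1 -0.3] gap -0.002
scene lid slope [1.73496554e-03 8.45193935e+01]
rim u [533.09146592 539.82625808 557.48425262] v [-143.24709902  -69.61275112] 36
lid u [544.05537363 706.04780351]
side lid slope [7.95424753e-04 8.37374500e+01]
rim u [531.64158353 536.86923601 552.60261047] v [-132.58324227   19.43173728] 285
lid u [541.96609297 703.84326256]
```

View pics/c5.png

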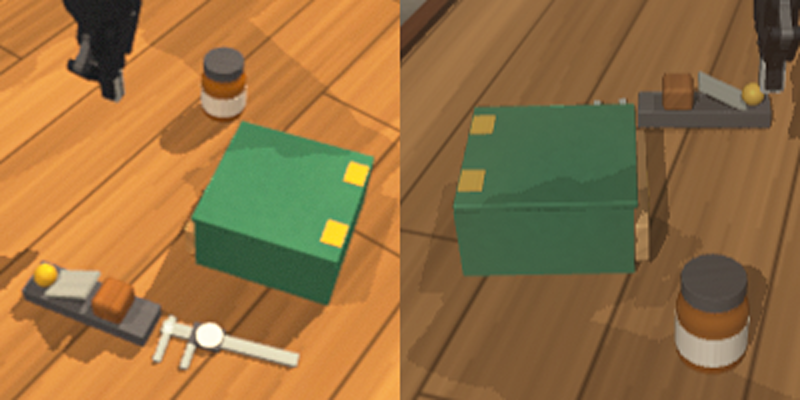

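Run:
```python
from h import *
a=np.load("pics/scene0.npy")
for b,n in((( 265,120,300,165),"jar"),((175,225,255,275),"plane"),((245,255,325,288),"calip")):
    x=cv2.imread("pics/scene0.png")[b[1]:b[3],b[0]:b[2]].astype(int); P=[]
    for f in("scene0","scene5"):
        p=cloud("scene",np.load(f"pics/{f}.npy"))[b[1]:b[3],b[0]:b[2]].reshape(-1,3); p=p[(p[:,2]>5)&(p[:,2]<95)]; P.append(p.mean(0).round(1))
    print(n,P)
r.close_job()
```

```text
jar [array([442.2, 231.3,  57.8]), array([445.4, 229.3,  58.9])]
plane [array([ 523.4, -100.6,   30.3]), array([ 523.2, -100.6,   30.3])]
calip [array([641.9, -51.9,   8.3]), array([639.8, -52. ,   8.4])]
the job is handed in; nothing more can be done
```

The chest is shut: I pressed the lid flat first, then pushed the drawer home. I used only the closed fingertips, kept it slow, and handed the job in at about 23 s on the robot's clock.

- **Lid:** the fingertips met a firm stop at z = 85.0 mm, the given shut height. Both cameras then showed the lid flat, with a slope under 0.002.
- **Drawer:** two pushes stopped at the same place on a force rise, at 520.7 and 520.4 mm along the chest's x axis. After I backed off, its face stood about 10.4 to 11 mm in front of the lid edge, where 10 mm is expected. That puts it home within the 2 mm calibration error.
- **Odd reading:** at the end stop the tool sagged about 2 mm in z and the force read near zero once it had stopped. It touched nothing afterwards.
- **File:** it was in the drawer while that was open, but it is hidden now, so I could not check it directly.
- **Jar, hand plane and calipers:** they look unmoved in the pictures. The plane's measured centre agrees to 0.2 mm. The jar's and calipers' shifted by 2 to 4 mm. I put that down to the lid and drawer pixels changing inside those crops, but I did not verify it separately.

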